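Unhook a parts bin from the slat rail and kit it into the job tray

ROBOT

A 7-joint arm with a two-finger parallel gripper is mounted at the origin on the work surface. World frame = base frame: x ahead of the robot, y to its left, z up, the work surface at z = 0. Lengths are in mm, angles in rad, forces in N, time in s.
With the tool pointing down it reaches from about 350 to 900 mm from the base axis. Payload 8.1 kg.
Tool frame: the origin (TCP) lies on the front face of the gripper's body, between the roots of the fingers; the fingertips stand 66 mm ahead of it and the grasp point (between the pads) lies 47 mm ahead of it (robot.tips_ahead is the distance from the TCP to the fingertips, in mm); z points along the fingers, y is the direction in which the jaws open and shut (so a half turn about z gives the same grasp; the last joint's range is limited). The gripper opens to 92 mm and grips with 3 to 60 N. Pads are 19 mm wide; open, the fingers measure 130 mm over their backs; the gripper's body (75 mm by 190 mm) begins 47 mm behind the grasp point.
Start: joints at [1.072, 0.434, 0.025, 1.573, -0.012, 1.134, -0.075], TCP at [240.944, -576.701, 292.242] pointing down, gripper open.
Joint ranges: [-2.62, 2.62], [-0.44, 2.09], [-1.27, 1.32], [0.08, 2.57], [-1.32, 4.46], [0.12, 2], [-2.74, 2.74]. Speed limits (rad/s): [2.22, 2.22, 3.01, 3.01, 3.14, 3.14, 3.14].

INTERFACE

Orientations are given as a unit quaternion [w, x, y, z].
In Python, from workcell import robot gives the robot as it stands.
- The arm moves only by the shell command python3 -m crank 'ROWS' [FORCE]. ROWS is JSON, a list of rows, each a list of 7 numbers: the shift along the world's x, y, z in cm, then the turn, a rotation vector about the world's x, y, z in degrees, then the closure, from 0 (fully open) to 1 (shut). A call has exactly 10 rows; each row is the pose to reach, as a shift and turn from the pose commanded when the call began; what a row does not reach only later rows make up. A row lasts 1/10 s, in which the tool goes at most 50 mm and 8.59 degrees, less where a joint would pass 70% of its speed; a pose out of reach is approached as far as the arm can. A call with a gripper value outside its range is refused whole. The fingers move at their own pace and stop on an object; FORCE is the grip in N (left out, the last holds). Time passes only in rows, so rows that repeat a pose let the fingers close, or fill a call up. It gives the time, the measured TCP pose, the force and the opening at its end, in the units of the state.
- robot.get_obs(): the state, without advancing time (a new reading comes with each control period).
- robot.grab_frame(name): name is "side" or "top"; returns the picture (420x560x3 uint8, blue, green, red); there is no depth.
- robot.calibration(name): a dict with "vertical_fov" (degrees; the focal length in pixels is half the picture's height over the tangent of half this angle, whatever the lens; pixels are square), "cx", "cy" (the principal point, pixels), "pose" (4x4, takes a point from camera to world coordinates). Camera axes: x right, y down, z forward; pixel columns grow to the right and rows downward; lengths in mm; the calibration is good to about 2 mm. A picture is of the moment at which its call begins. calibration takes no time and is no camera call.
- robot.close_job(): hands the job in, once; it reports no verdict.
The state is a dict: "t": time; "joint_positions": joint angles; "qd": joint speeds; "joint_torque": joint torques, N m; "ee_pos": TCP position; "orientation": TCP orientation; "wrist_force": force on the tool from outside, world axes, zero at the start; "moment": the same for the moment, N m; "gripper_width": finger opening in mm.
Only numpy, scipy, OpenCV 4.12 (cv2) and the standard library are available. Lean on these libraries where they do the work, as an engineer would, in place of code of your own. Each camera call takes 0.05 s, during which the arm holds its last target. There are 200 camera calls.

TASK

Take the yellow bin of adapters off the hook rail: swing its front up so that its hanging tongue tips back clear of the slot's upper lip, then draw it out, without dragging or tipping the rail's loose stand. Stand it upright in the empty bay of the grey job tray beside the knee joint, set down gently and let go, with all three adapters still in it, and leave the other two bins hanging and everything else where it is.

Things in the scene. Friction and masses are not known exactly. Their poses are not given: they have to be found in the camera images.
- bin_yellow: Open-front plastic bin, 110 long x 58 wide x 55 high, wall 3, yellow. Origin at the centre of its underside; x towards its back, y across, z up. The low open front (27 high) is at x = -55; the side walls are 55 high from x = -25 to 55, 25 high before that. Loaded 0.23 to 0.3 kg. It starts hanging, front sagging 1 to 2 degrees, in one of three places on the rail, its back against the rail's front, underside 50 above the bench.
- bin_grip (a point): Where to grip the yellow bin, across its 58 width on the outside of its full-height side walls: x = -8, y = 0, z = 38 in the bin's frame (17 below the rim), axes as the bin's. Tipping the bin back by 40 degrees leans the gripper over the rail, whose top is then some 15 above the grip and 50 behind it: coming in leaning 10 to 25 degrees away from the rail (about the bin's y) leaves it room.
- bin_tongue (a point): Top middle of the yellow bin's hanging tongue: x = 61.5, z = 77 in the bin's frame, axes as the bin's. A neck (46 wide, bin z = 52 to 55) runs back from the bin's back wall (x = 55) to the tongue, which stands up from its end (x = 60 to 63, z = 52 to 77, 46 wide).
- rail: Aluminium slat rail, 370 long, stand loose on the bench (1.6 kg: some 15 N drags it). Origin on the bench under the middle of its front face; x into the rail, y along it. Lower front lip x = 0 to 3, z = 45 to 102; slot open z = 102 to 122 all along; upper front slat x = 0 to 3, z = 122 to 150; cavity behind to x = 28, ceiling z = 133. Rail top z = 150; posts behind it; feet 6 high from x = -55 to 95.
- slot (a point): Middle of the rear top edge of the rail's lower lip (rail x = 3, z = 102), axes as the rail's. A hanging bin has parallel axes and its origin at rail x = -55; its neck rests on this lip, its tongue stands 5 up behind the upper slat with 6 free above, so a straight pull or lift is stopped. The bin is tipped about this edge, front up, some 40 to 45 degrees.
- slot_mouth (a point): Middle of the slot's mouth in the rail's front face (rail x = 0, z = 112), axes as the rail's. Way out for a bin tipped up 40 degrees: about 10 forward along its own length (up the slope) so that the foot of the tongue is past the lower lip, then about 30 along its own downward axis to draw the tongue out, then straight away from the rail. Clearance is 2 to 4; pushed harder, it drags the stand or slips in the grip.
- bin_blue: Open-front plastic bin, 110 long x 58 wide x 55 high, wall 3, blue, the same shape and axes, loaded; hangs on the same rail and stays. Neighbouring bins are about 105 apart, centre to centre.
- bin_grey: Open-front plastic bin, 110 long x 58 wide x 55 high, wall 3, grey, the same shape and axes, loaded with brass parts; hangs on the same rail and stays.
- adapter_a: Loose steel pyramid adapter in the yellow bin: round base 29 across, 21 high, 0.05 kg. Origin at the centre of its underside, z up.
- adapter_b: Loose steel pyramid adapter in the yellow bin: round base 29 across, 21 high, 0.05 kg. Origin at the centre of its underside, z up.
- adapter_c: Loose steel pyramid adapter in the yellow bin: round base 29 across, 21 high, 0.05 kg. Origin at the centre of its underside, z up.
- tray: Grey job tray, fixed to the bench, 160 (x) x 215 (y), rim 16 above the bench, floor 4 thick, walls 5 thick; a divider of rim height along x splits it into two bays of 150 (x) x 100 (y) inside. Origin at the centre of its underside. The bay at +y is empty, the knee joint lies in the bay at -y.
- bay (a point): Centre of the floor of the tray's empty bay, 4 above the bench; axes as the tray's: x along the bay's 150 side, y along its 100 side. The bin goes in lengthwise, either way round.
- knee: Prosthetic knee joint, white shell, about 136 long x 52 x 53 high, lying in the other bay along its length. Origin under the middle. Stays.
- screwdriver: Screwdriver with an orange handle, 220 long, lying on the bench. Origin on the bench under it. Stays.
- pylon: Bare aluminium tube, 200 long, 30 across, lying on the bench. Stays.
- bottle: Small white bottle, red cap, 42 across, 100 high, standing. Stays.
- foot_adapter: Steel foot adapter, disc 48 across with a stub, 50 high, standing. Stays.
Things that resemble listed ones, but are neither listed nor needed, are in the scene too. What is shaped like the adapter_b but pink or turquoise is not meant.

How it is judged:
By the outcome, as a careful person would: the job done as asked, in the order asked, and still so for the second after the job is handed in, with the robot touching nothing.
It also fails if it takes over 51 s, if anything falls off the work surface, if the arm or the gripper's body presses on something with over 40 N, if the wrist force passes 120 N, or if a joint passes its speed limit or range.

## Working session

There is one attempt and no reset: what is moved stays moved. The work goes in short steps, Python scripts to look and compute and a shell command to move; the robot and the scene stay as the last step left them, time stands still between calls to the robot, and variables do not carry over. Pictures are saved under pics/ and viewed, about 8 in all and at most 12, crops included, and the job is handed in when it is done.

```bash
mkdir -p pics; python3 - <<'E'
from workcell import robot
import cv2,numpy as np
np.set_printoptions(precision=4,suppress=True)
for n in("side","top"):
    cv2.imwrite(f"pics/{n}0.png",robot.grab_frame(n)); c=robot.calibration(n); print(n,c)
o=robot.get_obs(); print(o)
E
```

```text
side {'vertical_fov': 56.24023904810388, 'cx': 279.49305491721094, 'cy': 214.59553030649658, 'pose': array([[ -0.9588,  -0.2009,   0.2008, 365.9784],
       [ -0.284 ,   0.6778,  -0.6782, 666.5874],
       [  0.0002,  -0.7073,  -0.7069, 763.1568],
       [  0.    ,   0.    ,   0.    ,   1.    ]])}
top {'vertical_fov': 57.75973641040349, 'cx': 269.5911741125776, 'cy': 209.06170146612507, 'pose': array([[   0.0118,   -0.9821,    0.1878,  374.9512],
       [  -0.9999,   -0.0106,    0.0075,    3.0141],
       [  -0.0054,   -0.1879,   -0.9822, 1085.0307],
       [   0.    ,    0.    ,    0.    ,    1.    ]])}
{'t': 0.1, 'joint_positions': array([ 1.0724,  0.4351,  0.025 ,  1.574 , -0.0116,  1.134 , -0.0751]), 'qd': array([-0.0016, -0.0017,  0.0008, -0.0024,  0.0019, -0.0006, -0.0006]), 'joint_torque': array([  0.0024, -66.9126,   0.9876, -31.5146,  -0.0606,   0.0374,
         0.0001]), 'ee_pos': array([ 240.8138, -576.3679,  291.5471]), 'orientation': array([-0.0006,  0.9805,  0.1966, -0.0002]), 'wrist_force': array([0.1375, 0.2246, 0.6013]), 'moment': array([-0.0103,  0.0276, -0.0035]), 'gripper_width': 91.84184338486047}
```

View pics/side0.png

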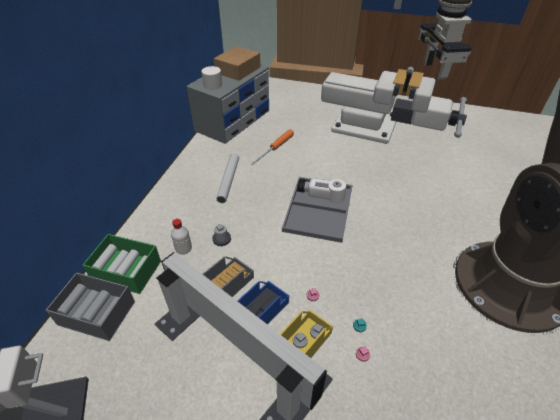

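View pics/top0.png

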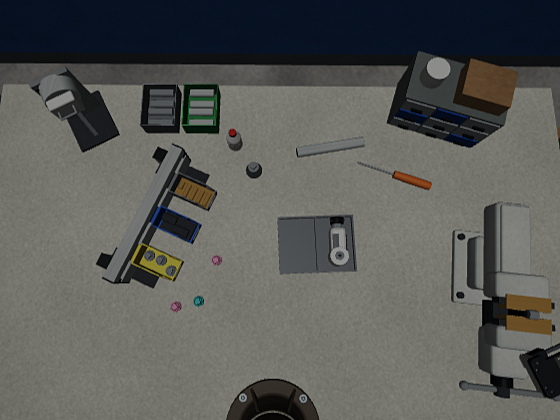

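Side view: rail with grey bin at (228,278), blue (263,302), yellow (306,337). The tray's empty bay is at (317,220) and the knee at (325,188). Top view: yellow (158,262), blue (178,225), grey (195,192), empty bay (297,245). The green and black boxes behind the rail, and the pink and turquoise adapters on the bench, are decoys. Only one yellow bin is present; next, closer crops.

```bash
python3 - <<'E'
import cv2
t=cv2.imread("pics/top0.png");s=cv2.imread("pics/side0.png")
cv2.imwrite("pics/topc.png",cv2.resize(t[140:290,90:290],None,fx=4,fy=4,interpolation=cv2.INTER_CUBIC))
cv2.imwrite("pics/sidec.png",cv2.resize(s[250:400,150:350],None,fx=4,fy=4,interpolation=cv2.INTER_CUBIC))
E
```

```text
(no output)
```

View pics/topc.png

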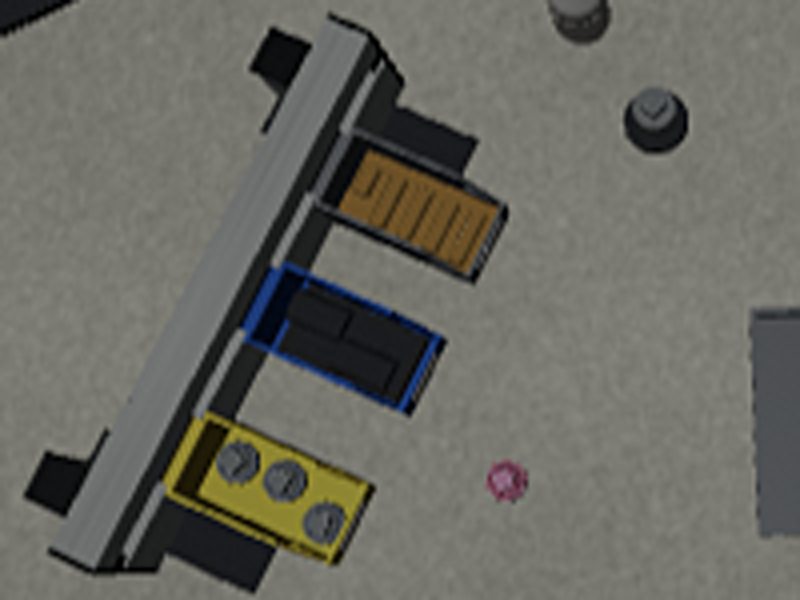

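View pics/sidec.png

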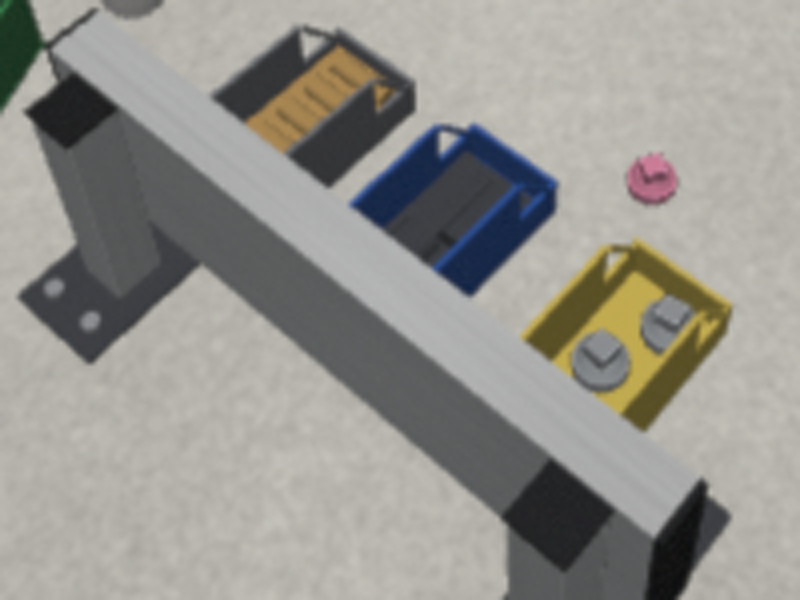

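```bash
cat > h.py <<'E'
import numpy as np
from workcell import robot
from scipy.optimize import least_squares
np.set_printoptions(precision=2,suppress=True)
C={n:robot.calibration(n) for n in("top","side")}
def proj(n,P):
    c=C[n];T=c["pose"];q=(np.atleast_2d(P)-T[:3,3])@T[:3,:3]
    f=210/np.tan(np.radians(c["vertical_fov"]/2))
    return q[:,:2]/q[:,2:]*f+[c["cx"],c["cy"]]
def place(p,L):  # p=x,y,yaw
    L=np.atleast_2d(L);c,s=np.cos(p[2]),np.sin(p[2])
    return np.c_[p[0]+c*L[:,0]-s*L[:,1],p[1]+s*L[:,0]+c*L[:,1],L[:,2]]
def fit(p0,obs): # obs: (cam, local, px)
    def r(p): return np.concatenate([proj(n,place(p,l))[0]-px for n,l,px in obs])
    s=least_squares(r,p0,loss="soft_l1",x_scale=[100,100,1]);return s.x,r(s.x).reshape(-1,2)
E
python3 - <<'E'
from h import *
t=lambda a,b:np.array([90+a/4,140+b/4]);s=lambda a,b:np.array([150+a/4,250+b/4])
R=[("top",(0,-185,150),t(372,38)),("top",(0,185,150),t(97,568)),("side",(0,-185,150),s(98,10)),("side",(0,185,150),s(705,485))]
p0=[450,350,1.08]
p,r=fit(p0,R);print("rail",p,np.degrees(p[2]));print(r)
B=[("top",(55,-29,105),t(207,412)),("top",(55,29,105),t(165,487)),("top",(-55,-29,76),t(375,485)),("top",(-55,29,76),t(337,562)),
("side",(-55,-29,76),s(637,240)),("side",(-55,29,76),s(732,308))]
b,r=fit([300,250,1.08],B);print("bin",b,np.degrees(b[2]));print(r)
c,sn=np.cos(p[2]),np.sin(p[2]);d=b[:2]-p[:2];print("bin in rail",c*d[0]+sn*d[1],-sn*d[0]+c*d[1])
T=[("top",(80,107.5,16),(278,217)),("top",(80,-107.5,16),(355,214)),("top",(-80,-107.5,16),(357,271)),("top",(-80,107.5,16),(279,274)),
("side",(-80,107.5,16),(347,237)),("side",(80,107.5,16),(285,231)),("side",(-80,-107.5,16),(352,187)),("side",(80,-107.5,16),(298,180))]
q,r=fit([450,-70,0],T);print("tray",q,np.degrees(q[2]));print(r);print("bay",place(q,(0,52.5,4)))
E
```

```text
rail [539.83 315.45   1.15] 66.14256415844966
[[-1.97 -0.47]
 [-2.78 -0.23]
 [ 1.67 -0.12]
 [-0.05 -1.52]]
bin [424.37 302.06   1.15] 65.75002084312358
[[-0.22 -1.48]
 [-0.56  0.3 ]
 [-1.83 -1.04]
 [-2.57  0.03]
 [ 0.86 -3.4 ]
 [ 0.88 -3.34]]
bin in rail -58.95096478080535 100.17963419789011
tray [ 481.1  -120.37    0.07] 3.852185289065122
[[-1.88  0.98]
 [-3.53 -0.21]
 [ 0.01 -0.42]
 [ 0.51  0.95]
 [-1.58  0.61]
 [-1.13 -3.46]
 [ 1.02 -3.18]
 [ 1.1  -3.84]]
bay [[477.58 -67.99   4.  ]]
```

```bash
cat > h2.py <<'E'
from h import *
def projd(n,P,k):
    c=C[n];f=210/np.tan(np.radians(c["vertical_fov"]/2));u=(proj(n,P)-[c["cx"],c["cy"]])/f
    return u*(1+k*(u**2).sum(1,keepdims=True))*f+[c["cx"],c["cy"]]
E
python3 - <<'E'
from h2 import *
t=lambda a,b:np.array([90+a/4,140+b/4]);s=lambda a,b:np.array([150+a/4,250+b/4])
R=[("top",(0,-185,150),t(372,38)),("top",(0,185,150),t(97,568)),("side",(0,-185,150),s(98,10)),("side",(0,185,150),s(705,485))]
B=[("top",(55,-29,105),t(207,412)),("top",(55,29,105),t(165,487)),("top",(-55,-29,76),t(375,485)),("top",(-55,29,76),t(337,562)),
("side",(-55,-29,76),s(637,240)),("side",(-55,29,76),s(732,308))]
T=[("top",(80,107.5,16),(278,217)),("top",(80,-107.5,16),(355,214)),("top",(-80,-107.5,16),(357,271)),("top",(-80,107.5,16),(279,274)),
("side",(-80,107.5,16),(347,237)),("side",(80,107.5,16),(285,231)),("side",(-80,-107.5,16),(352,187)),("side",(80,-107.5,16),(298,180))]
def res(v):
    k=dict(top=v[7],side=v[8]);o=[]
    for n,l,px in R:o.append(projd(n,place(v[:3],l),k[n])[0]-px)
    for n,l,px in B:o.append(projd(n,place(v[:3],np.array(l)+[-55,v[3],0]),k[n])[0]-px)
    for n,l,px in T:o.append(projd(n,place(v[4:7],l),k[n])[0]-px)
    return np.concatenate(o)
z=least_squares(res,[540,315,1.15,100,480,-120,0.05,0,0],loss="soft_l1",x_scale=[100,100,1,100,100,100,1,.1,.1])
v=z.x;print(v,np.degrees(v[[2,6]]));print(res(v).reshape(-1,2))
print("bin",place(v[:3],(-55,v[3],50)),"bay",place(v[4:7],(0,52.5,4)))
E
```

```text
[ 540.83  313.23    1.16  103.65  481.06 -120.91    0.07   -0.06    0.13] [66.27  3.84]
[[-0.82 -0.61]
 [ 0.28 -1.46]
 [ 0.49 -0.55]
 [ 0.8   0.15]
 [-0.44 -1.39]
 [-0.26  0.23]
 [-2.42 -1.27]
 [-2.76 -0.34]
 [ 0.81 -1.57]
 [ 1.49 -0.97]
 [-1.68  0.99]
 [-3.56 -0.2 ]
 [-0.22 -0.69]
 [ 0.68  0.83]
 [-1.26  0.56]
 [-1.06 -3.61]
 [ 1.47 -3.45]
 [ 1.2  -4.01]]
bin [[423.81 304.58  50.  ]] bay [[477.54 -68.53   4.  ]]
```

```bash
python3 - <<'E'
import cv2,numpy as np
t=cv2.imread("pics/top0.png");s=cv2.imread("pics/side0.png")
a=cv2.resize(t[205:285,265:370],None,fx=5,fy=5,interpolation=cv2.INTER_CUBIC)
b=cv2.resize(s[170:245,275:365],None,fx=5,fy=5,interpolation=cv2.INTER_CUBIC)
im=np.zeros((400,525+450-200,3),np.uint8);im[:400,:375]=a[:, :375][:400];im[:375,375:775]=b[:,:400]
cv2.imwrite("pics/tray.png",im)
E
```

```text
(no output)
```

View pics/tray.png

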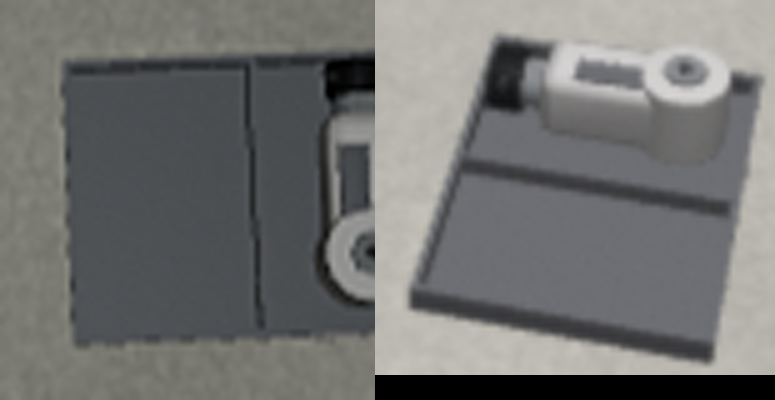

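Tray crop: the empty bay's outer corners are at top (277.8,217.4) and (279.8,274.2), with the divider from (315,217) to (317,271). Side corners are at (282.4,228.6), (342.6,239.4), (299.4,177.4), (352.6,185.4). Refitting with these.

```bash
python3 - <<'E'
from h2 import *
t=lambda a,b:np.array([90+a/4,140+b/4]);s=lambda a,b:np.array([150+a/4,250+b/4])
R=[("top",(0,-185,150),t(372,38)),("top",(0,185,150),t(97,568)),("side",(0,-185,150),s(98,10)),("side",(0,185,150),s(705,485))]
B=[("top",(55,-29,105),t(207,412)),("top",(55,29,105),t(165,487)),("top",(-55,-29,74),t(375,485)),("top",(-55,29,74),t(337,562)),
("side",(-55,-29,74),s(637,240)),("side",(-55,29,74),s(732,308))]
T=[("top",(80,107.5,16),(277.8,217.4)),("top",(80,0,16),(315,217.2)),("top",(-80,0,16),(317.4,271.6)),("top",(-80,107.5,16),(279.8,274.2)),
("side",(-80,107.5,16),(342.6,239.4)),("side",(80,107.5,16),(282.4,228.6)),("side",(-80,-107.5,16),(352.6,185.4)),("side",(80,-107.5,16),(299.4,177.4))]
def res(v):
    k=dict(top=v[7],side=v[8]);o=[]
    for n,l,px in R:o.append(projd(n,place(v[:3],l),k[n])[0]-px)
    for n,l,px in B:o.append(projd(n,place(v[:3],np.array(l)+[-55,v[3],0]),k[n])[0]-px)
    for n,l,px in T:o.append(projd(n,place(v[4:7],l),k[n])[0]-px)
    return np.concatenate(o)
z=least_squares(res,[540,315,1.15,100,480,-120,0.05,0,0],loss="soft_l1",x_scale=[100,100,1,100,100,100,1,.1,.1])
v=z.x;print(v,np.degrees(v[[2,6]]));print(res(v).reshape(-1,2).T)
print("bin",place(v[:3],(-55,v[3],50)),"bay",place(v[4:7],(0,52.5,4)))
E
```

```text
[ 540.62  313.44    1.16  103.37  482.31 -119.34    0.05   -0.07    0.12] [66.29  2.8 ]
[[-0.9   0.37  0.61  0.84 -0.39 -0.18 -2.23 -2.53  0.69  1.29 -1.56 -1.07
  -0.16 -1.24  1.68  0.3   0.95 -0.  ]
 [-0.51 -1.44 -0.46  0.   -1.42  0.18 -1.28 -0.4  -1.07 -0.54 -0.55 -1.76
   0.56 -0.52 -1.22 -1.4  -1.16 -1.37]]
bin [[423.86 304.64  50.  ]] bay [[479.74 -66.9    4.  ]]
```

```bash
cat > g.py <<'E'
from h import *
from scipy.spatial.transform import Rotation as Ro
YAW=np.radians(66.3);O=np.array([540.6,313.4,0.]);RR=Ro.from_euler("z",YAW);YB=103.4
def railpt(p): return O+RR.apply(p)
def toolR(lean,yaw=YAW): # lean deg away from rail
    l=np.radians(lean);r=Ro.from_euler("z",yaw);z=r.apply([np.sin(l),0,-np.cos(l)]);y=r.apply([0,-1,0]);x=np.cross(y,z)
    return Ro.from_matrix(np.c_[x,y,z])
def cur():
    o=robot.get_obs();w=o["orientation"];return o,np.array(o["ee_pos"]),Ro.from_quat(np.r_[w[1:],w[0]])
def delta(grasp,R,p0,R0):
    tcp=grasp-47*R.as_matrix()[:,2]
    return (tcp-p0)/10,np.degrees((R*R0.inv()).as_rotvec())
E
python3 - <<'E'
from g import *
o,p,R0=cur();R=toolR(22)
g=railpt([-63,YB,87.]);pre=g-150*R.as_matrix()[:,2]
print("tcp pre",pre-47*R.as_matrix()[:,2],"tcp g",g-47*R.as_matrix()[:,2])
print(delta(pre,R,p,R0));print((g-pre)/10)
E
```

```text
tcp pre [390.94 229.7  269.66] tcp g [413.52 281.15 130.58]
(array([15.01, 80.61, -2.19]), array([ 15.74, -16.14,  43.06]))
[  2.26   5.15 -13.91]
```

```bash
python3 -m crank '[[3,3,1,0,0,0,0],[6,7,2,0,0,0,0],[9,11,3,0,0,4,0],[12,15,3,0,0,8,0],[15,19,3,0,0,12,0],[18,23,3,0,0,16,0],[20,27.5,3,0,0,20,0],[21.5,32,3,0,0,24,0],[22.5,36.5,3,0,0,28,0],[23,41,3,0,0,32,0]]' 30 && python3 -m crank '[[0,4.5,0,0,0,2,0],[0,9,0,0,0,4,0],[-1,13.5,0,0,0,6,0],[-2,18,0,0,0,8,0],[-3,22.5,0,0,0,11,0],[-4,27,0,0,0,11,0],[-5.5,31,0,0,0,11,0],[-7,35,0,0,0,11,0],[-8,38.5,0,0,0,11,0],[-8,39.5,0,0,0,11,0]]'
python3 - <<'E'
from g import *
o,p,R0=cur();R=toolR(22)
g=railpt([-63,YB,87.]);pre=g-150*R.as_matrix()[:,2]
print(delta(pre,R,p,R0),o["joint_positions"])
E
```

```text
t: 1.1
ee_pos: [471.4, -164.5, 322.0]
orientation: [-0.0, 0.887, 0.461, 0.0]
wrist_force: [1.1, 0.7, -0.0]
gripper_width: 91.8
t: 2.1
ee_pos: [388.8, 232.0, 322.4]
orientation: [-0.001, 0.839, 0.545, 0.0]
wrist_force: [0.4, -0.6, -1.0]
gripper_width: 91.5
(array([ 0.21, -0.23, -5.28]), array([20.04, -8.91,  0.29])) [-0.11  0.18 -0.62  1.89  0.12  1.11 -1.2 ]
```

```bash
python3 -m crank '[[0,0,-1,4,-1.8,0,0.1],[0,0,-2,8,-3.6,0,0.1],[0,0,-3,12,-5.4,0,0.1],[0.1,-0.1,-4,16,-7.2,0,0.1],[0.2,-0.2,-5.3,20,-8.9,0.3,0.1],[0.7,0.8,-8,20,-8.9,0.3,0.1],[1.1,1.7,-10.5,20,-8.9,0.3,0.1],[1.3,2.2,-12.0,20,-8.9,0.3,0.1],[1.3,2.2,-12,20,-8.9,0.3,0.1],[1.3,2.2,-12,20,-8.9,0.3,0.1]]'
python3 - <<'E'
from g import *
import cv2
t=robot.grab_frame("top");s=robot.grab_frame("side")
im=np.hstack([cv2.resize(t[180:300,100:220],(400,400),interpolation=cv2.INTER_CUBIC),cv2.resize(s[230:380,220:370],(400,400),interpolation=cv2.INTER_CUBIC)])
cv2.imwrite("pics/pre.png",im)
o,p,R0=cur();R=toolR(22);g=railpt([-63,YB,87.])
print(delta(g,R,p,R0),o["joint_positions"],o["gripper_width"])
E
```

```text
t: 3.1
ee_pos: [403.9, 249.9, 202.2]
orientation: [-0.104, 0.824, 0.535, 0.158]
wrist_force: [-0.2, -0.3, -0.6]
gripper_width: 82.6
(array([ 0.91,  3.11, -7.25]), array([ 0.07, -0.04,  0.34])) [ 0.    0.27 -0.62  2.22 -0.14  0.39 -0.87] 82.2778055019118
```

View pics/pre.png

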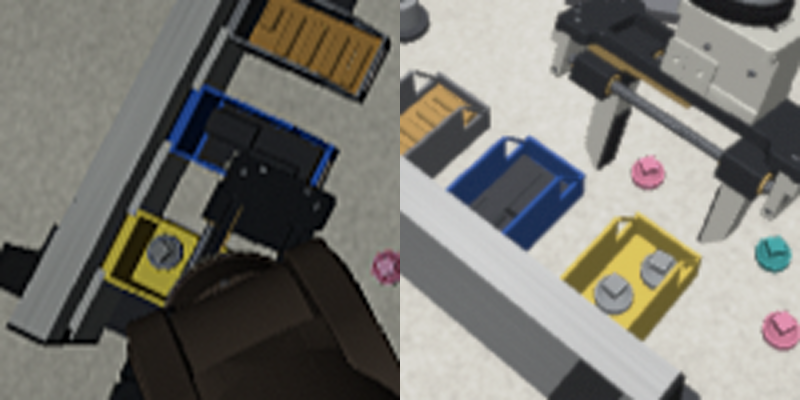

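The pre-grasp pictures show the jaws open at the front of the yellow bin, which hangs undisturbed. Fingertips are at side px about (295,293) and (338,320). Checking these against the model.

```bash
python3 - <<'E'
from g import *
from h2 import projd
o,p,R0=cur();M=R0.as_matrix()
for s in(-1,1):
    for d in(41,60):print(s,d,projd("side",p+66*M[:,2]+s*d*M[:,1],0.12))
for yy in(-29,29):print("binfront",projd("side",railpt([-110,YB+yy,73.]),.12), "side wall top front",projd("side",railpt([-80,YB+yy,103.]),.12))
E
```

```text
-1 41 [[334.46 317.95]]
-1 60 [[343.6 324.5]]
1 41 [[297.87 291.87]]
1 60 [[289.98 286.27]]
binfront [[309.94 309.19]] side wall top front [[301.24 311.25]]
binfront [[334.26 326.71]] side wall top front [[326.46 329.74]]
```

Fingertips and bin front agree with the model to about 1–2 px. Descending and gripping.

```bash
python3 -m crank '[[0.2,0.8,-1.8,0,0,0.3,0.1],[0.4,1.5,-3.6,0,0,0.3,0.1],[0.6,2.2,-5.2,0,0,0.3,0.1],[0.8,2.8,-6.5,0,0,0.3,0.1],[0.9,3.1,-7.2,0,0,0.3,0.1],[0.9,3.1,-7.2,0,0,0.3,0.1],[0.9,3.1,-7.2,0,0,0.3,0.3],[0.9,3.1,-7.2,0,0,0.3,0.4],[0.9,3.1,-7.2,0,0,0.3,0.6],[0.9,3.1,-7.2,0,0,0.3,1]]' 30 && python3 -m crank '[[0,0,0,0,0,0,1],[0,0,0,0,0,0,1],[0,0,0,0,0,0,1],[0,0,0,0,0,0,1],[0,0,0,0,0,0,1],[0,0,0,0,0,0,1],[0,0,0,0,0,0,1],[0,0,0,0,0,0,1],[0,0,0,0,0,0,1],[0,0,0,0,0,0,1]]' 35
python3 - <<'E'
from g import *
# tipping path: rotate about edge (rail y axis), front up = rotation +? 
o,p,R0=cur();print(p,R0.as_matrix()[:,2],o["wrist_force"],o["moment"])
e=railpt([3,YB,102.]);ax=RR.apply([0,1,0])
for a in range(4,45,4):
    d=Ro.from_rotvec(np.radians(a)*ax);print(a,(d.apply(p-e)+e-p)/10,a*ax)
E
```

```text
t: 4.2
ee_pos: [413.3, 281.1, 130.7]
orientation: [-0.104, 0.822, 0.537, 0.159]
wrist_force: [-0.7, -1.2, 3.5]
gripper_width: 58.1
t: 5.2
ee_pos: [413.3, 281.1, 130.7]
orientation: [-0.104, 0.822, 0.537, 0.159]
wrist_force: [-1.8, -4.6, 6.7]
gripper_width: 58.0
[413.27 281.07 130.67] [ 0.15  0.34 -0.93] [-1.76 -4.56  6.69] [-0.51  0.16  0.1 ]
4 [0.09 0.2  0.58] [-3.66  1.61  0.  ]
8 [0.19 0.44 1.14] [-7.33  3.22  0.  ]
12 [0.31 0.71 1.68] [-10.99   4.82   0.  ]
16 [0.45 1.02 2.2 ] [-14.65   6.43   0.  ]
20 [0.6  1.36 2.69] [-18.31   8.04   0.  ]
24 [0.76 1.73 3.16] [-21.98   9.65   0.  ]
28 [0.94 2.13 3.6 ] [-25.64  11.25   0.  ]
32 [1.12 2.56 4.  ] [-29.3   12.86   0.  ]
36 [1.32 3.01 4.38] [-32.96  14.47   0.  ]
40 [1.53 3.48 4.72] [-36.63  16.08   0.  ]
44 [1.75 3.98 5.02] [-40.29  17.69   0.  ]
```

```bash
python3 -m crank '[[0.02,0.05,0.15,-0.9,0.4,0,1],[0.05,0.1,0.29,-1.8,0.8,0,1],[0.07,0.15,0.44,-2.7,1.2,0,1],[0.09,0.2,0.58,-3.66,1.61,0,1],[0.11,0.26,0.72,-4.6,2.0,0,1],[0.14,0.32,0.86,-5.5,2.4,0,1],[0.17,0.38,1.0,-6.4,2.8,0,1],[0.19,0.44,1.14,-7.33,3.22,0,1],[0.19,0.44,1.14,-7.33,3.22,0,1],[0.19,0.44,1.14,-7.33,3.22,0,1]]'
python3 - <<'E'
from g import *
o,p,R0=cur();print(p,o["wrist_force"],RR.inv().apply(o["wrist_force"]),o["moment"])
E
```

```text
t: 6.2
ee_pos: [415.1, 286.3, 141.9]
orientation: [-0.067, 0.831, 0.543, 0.101]
wrist_force: [1.0, -0.5, 2.8]
gripper_width: 57.8
[415.14 286.26 141.88] [ 0.96 -0.49  2.78] [-0.06 -1.08  2.78] [ 0.17 -0.38 -0.11]
```

```bash
python3 -m crank '[[0.06,0.13,0.3,-1.83,0.8,0,1],[0.12,0.27,0.58,-3.66,1.61,0,1],[0.19,0.42,0.85,-5.5,2.4,0,1],[0.26,0.58,1.11,-7.33,3.22,0,1],[0.33,0.75,1.36,-9.16,4.0,0,1],[0.41,0.92,1.6,-11,4.82,0,1],[0.49,1.1,1.84,-12.8,5.6,0,1],[0.57,1.29,2.07,-14.65,6.43,0,1],[0.57,1.29,2.07,-14.65,6.43,0,1],[0.57,1.29,2.07,-14.65,6.43,0,1]]'
python3 - <<'E'
from g import *
o,p,R0=cur();print(p,RR.inv().apply(o["wrist_force"]),o["moment"],o["gripper_width"])
E
```

```text
t: 7.2
ee_pos: [420.4, 299.4, 162.1]
orientation: [0.009, 0.837, 0.547, -0.015]
wrist_force: [-0.1, 2.9, -0.0]
gripper_width: 58.0
[420.36 299.41 162.07] [ 2.62  1.24 -0.01] [ 0.94 -0.36  0.02] 58.022938483510245
```

```bash
python3 -m crank '[[0.12,0.26,0.22,-1.83,0.8,0,1],[0.21,0.46,0.44,-3.66,1.61,0,1],[0.3,0.67,0.64,-5.5,2.4,0,1],[0.39,0.89,0.84,-7.33,3.22,0,1],[0.49,1.11,1.03,-9.16,4.0,0,1],[0.59,1.34,1.22,-11,4.82,0,1],[0.69,1.57,1.4,-12.8,5.6,0,1],[0.8,1.81,1.56,-14.65,6.43,0,1],[0.9,2.05,1.71,-16.5,7.23,0,1],[0.96,2.18,1.79,-17.4,7.64,0,1]]'
python3 - <<'E'
from g import *
import cv2
s=robot.grab_frame("side");t=robot.grab_frame("top")
im=np.hstack([cv2.resize(t[180:300,100:220],(400,400),interpolation=cv2.INTER_CUBIC),cv2.resize(s[230:380,220:370],(400,400),interpolation=cv2.INTER_CUBIC)])
cv2.imwrite("pics/tip.png",im)
o,p,R0=cur();print(p,RR.inv().apply(o["wrist_force"]),RR.inv().apply(o["moment"]),o["gripper_width"])
print(RR.inv().apply(R0.as_matrix().T).round(3))
z=RR.inv().apply(R0.as_matrix()[:,2]);print(z,"lean",np.degrees(np.arctan2(z[0],-z[2])))
E
```

```text
t: 8.2
ee_pos: [429.9, 320.7, 180.0]
orientation: [0.1, 0.823, 0.538, -0.154]
wrist_force: [-0.5, 2.9, 1.5]
gripper_width: 57.5
[430.03 320.81 179.79] [ 3.47  0.61 -0.35] [ 0.23 -1.31 -0.01] 57.69371376560612
[[ 0.93  0.   -0.36]
 [-0.   -1.   -0.  ]
 [-0.36  0.   -0.93]]
[-0.36  0.   -0.93] lean -21.081930950338624
```

View pics/tip.png

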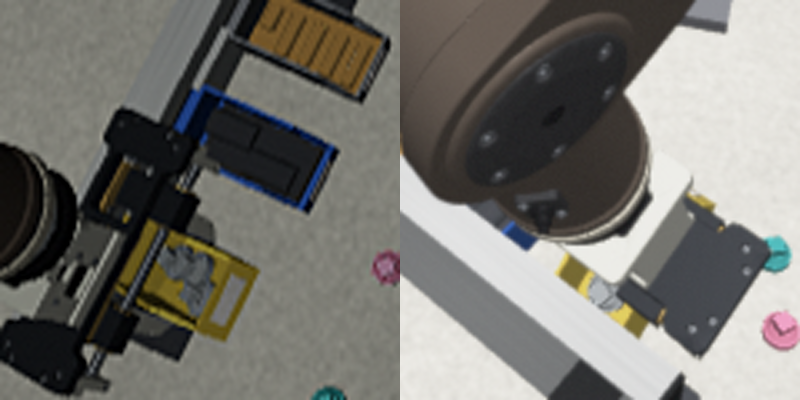

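The bin is tipped and the adapters have slid to its back. Rail and blue bin look unmoved. The bin's outermost front corners are at top px (177.4,260.1) and (166.6,282). Comparing with the model to get the bin's true tilt.

```bash
python3 - <<'E'
from g import *
from h2 import projd
o,p,R0=cur();M=R0.as_matrix();g=p+47*M[:,2];print("grasp in rail",RR.inv().apply(g-O))
for a in(34,38,42):
    r=np.radians(a);xb=np.array([np.cos(r),0,-np.sin(r)]);zb=np.array([np.sin(r),0,np.cos(r)])
    gl=RR.inv().apply(g-O)
    for nm,x,z in(("bot",-55,0),("top",-55,27),):
        print(a,nm,[projd("top",railpt(gl+(x+8)*xb+(z-38)*zb+[0,y,0]),-.07).round(1) for y in(-29,29)])
    print("   neck under (want 3,102)",(gl+(58+8)*xb+(52-38)*zb))
E
```

```text
grasp in rail [-54.56 104.29 135.93]
34 bot [array([[177.8, 259.8]]), array([[167.5, 281.1]])]
34 top [array([[170.2, 256.7]]), array([[159.5, 278.5]])]
   neck under (want 3,102) [  7.99 104.29 110.63]
38 bot [array([[177.5, 259.7]]), array([[167.1, 281.1]])]
38 top [array([[169.4, 256.4]]), array([[158.7, 278.2]])]
   neck under (want 3,102) [  6.07 104.29 106.33]
42 bot [array([[177.1, 259.6]]), array([[166.6, 281.1]])]
42 top [array([[168.5, 256.1]]), array([[157.8, 277.9]])]
   neck under (want 3,102) [  3.86 104.29 102.17]
```

```bash
python3 -m crank '[[-0.05,-0.11,0.11,0,0,0,1],[-0.1,-0.22,0.22,0,0,0,1],[-0.15,-0.34,0.33,0,0,0,1],[-0.2,-0.45,0.44,0,0,0,1],[-0.25,-0.56,0.55,0,0,0,1],[-0.3,-0.68,0.66,0,0,0,1],[-0.35,-0.79,0.76,0,0,0,1],[-0.35,-0.79,0.76,0,0,0,1],[-0.35,-0.79,0.76,0,0,0,1],[-0.35,-0.79,0.76,0,0,0,1]]'
python3 - <<'E'
from g import *
o,p,R0=cur();print(p,RR.inv().apply(o["wrist_force"]),RR.inv().apply(o["moment"]),o["gripper_width"])
E
```

```text
t: 9.3
ee_pos: [426.6, 312.5, 187.8]
orientation: [0.1, 0.823, 0.537, -0.154]
wrist_force: [0.1, -0.1, -2.2]
gripper_width: 58.2
[426.62 312.51 187.78] [-0.04 -0.07 -2.16] [-0.07 -0.62 -0.01] 58.15867834519576
```

Fz is about −2.2 N with no horizontal force, so the bin now hangs free in the grip. Drawing the tongue down.

```bash
python3 -m crank '[[-0.05,-0.12,-0.15,0,0,0,1],[-0.1,-0.24,-0.3,0,0,0,1],[-0.16,-0.36,-0.45,0,0,0,1],[-0.21,-0.48,-0.6,0,0,0,1],[-0.27,-0.61,-0.75,0,0,0,1],[-0.32,-0.73,-0.9,0,0,0,1],[-0.37,-0.85,-1.05,0,0,0,1],[-0.43,-0.97,-1.2,0,0,0,1],[-0.43,-0.97,-1.2,0,0,0,1],[-0.43,-0.97,-1.2,0,0,0,1]]'
python3 - <<'E'
from g import *
o,p,R0=cur();print(p,RR.inv().apply(o["wrist_force"]),RR.inv().apply(o["moment"]),o["gripper_width"])
E
```

```text
t: 10.3
ee_pos: [422.4, 302.8, 175.9]
orientation: [0.1, 0.823, 0.537, -0.154]
wrist_force: [0.2, 0.2, -2.2]
gripper_width: 57.8
[422.35 302.78 175.86] [ 0.23 -0.13 -2.21] [-0.01 -0.6   0.05] 57.82389338587472
```

```bash
python3 -m crank '[[-0.07,-0.17,-0.21,0,0,0,1],[-0.15,-0.34,-0.42,0,0,0,1],[-0.22,-0.51,-0.63,0,0,0,1],[-0.3,-0.68,-0.84,0,0,0,1],[-0.37,-0.85,-1.05,0,0,0,1],[-0.45,-1.03,-1.27,0,0,0,1],[-0.65,-1.5,-1.27,0,0,0,1],[-1.05,-2.4,-1.27,0,0,0,1],[-1.65,-3.8,-1.27,0,0,0,1],[-2.45,-5.7,-1.27,0,0,0,1]]'
python3 - <<'E'
from g import *
import cv2
o,p,R0=cur();print(p,RR.inv().apply(o["wrist_force"]),RR.inv().apply(o["moment"]),o["gripper_width"])
s=robot.grab_frame("side");t=robot.grab_frame("top")
im=np.hstack([cv2.resize(t[140:300,90:250],(400,400),interpolation=cv2.INTER_CUBIC),cv2.resize(s[230:390,150:350],(400,320),interpolation=cv2.INTER_CUBIC)[:,:] if 0 else cv2.resize(s[230:390,200:360],(400,400),interpolation=cv2.INTER_CUBIC)])
cv2.imwrite("pics/out.png",im)
E
```

```text
t: 11.3
ee_pos: [397.5, 245.3, 163.2]
orientation: [0.1, 0.823, 0.537, -0.153]
wrist_force: [0.4, 0.5, -2.2]
gripper_width: 57.9
[397.53 245.34 163.18] [ 0.57 -0.16 -2.18] [-0.04 -0.62 -0.  ] 57.86013408690687
```

View pics/out.png

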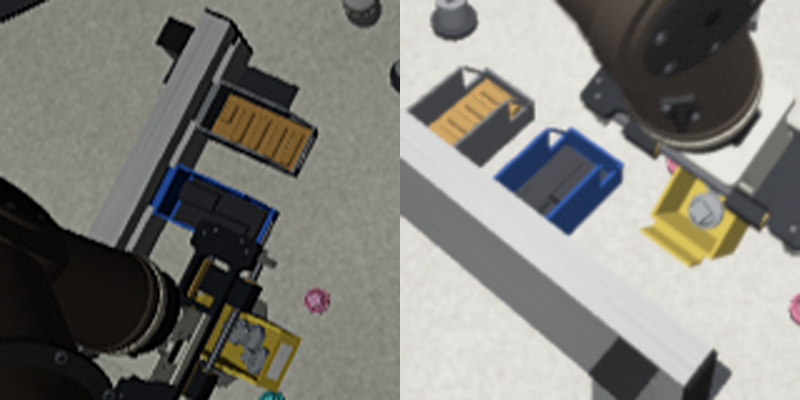

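The bin is out, tongue in front of the rail. Rail, blue and grey bins look in place, and at least two adapters can be seen in the bin. Planning the transit.

```bash
cat > tr.py <<'E'
from g import *
TY=np.radians(2.8);BAY=np.array([479.7,-66.9,0])
G=BAY+Ro.from_euler("z",TY).apply([-12,0,42])
def show(h,lean,yaw=TY,off=(0,0)):
    o,p,R0=cur();R=toolR(lean,yaw);g=G+[off[0],off[1],h];print("h",h,*delta(g,R,p,R0))
E
python3 - <<'E'
from tr import *
show(140,5);show(60,20.5);print(cur()[0]["joint_positions"])
E
```

```text
h 140 [  6.69 -31.01   6.55] [ 15.62 -22.83 -62.17]
h 60 [  5.45 -31.07  -1.73] [ 24.82 -36.23 -60.39]
[-0.66  0.51 -0.14  1.89  0.22  1.11 -1.34]
```

```bash
python3 -m crank '[[-0.2,-0.5,1,0,0,0,1],[-0.4,-1.2,2.2,0,0,0,1],[-0.5,-2.2,3.6,0,0,0,1],[-0.3,-3.5,5,0.8,-1.1,-3.1,1],[0,-5,6.3,1.6,-2.3,-6.2,1],[0.4,-7,7.5,2.7,-4,-10.9,1],[0.9,-9.2,8.5,3.9,-5.7,-15.5,1],[1.4,-11.5,9,5.1,-7.4,-20.2,1],[2,-13.8,9.2,6.2,-9.1,-24.9,1],[2.6,-16,9.2,7.4,-10.8,-29.5,1]]'
python3 - <<'E'
from tr import *
show(140,5);print(cur()[0]["joint_positions"],cur()[0]["wrist_force"])
E
```

```text
t: 12.4
ee_pos: [424.0, 84.3, 256.8]
orientation: [0.054, 0.949, 0.306, -0.061]
wrist_force: [0.2, 0.4, -3.5]
gripper_width: 57.9
h 140 [  3.96 -15.2   -2.79] [  8.12 -11.67 -32.58]
[-0.4   0.22  0.02  2.    0.11  1.05 -1.39] [ 0.17  0.4  -3.46]
```

```bash
python3 -m crank '[[0.5,-2,0,0.8,-1.2,-3.3,1],[1,-4,-0.2,1.6,-2.3,-6.5,1],[1.5,-6,-0.5,2.4,-3.5,-9.8,1],[2,-8,-0.9,3.2,-4.7,-13,1],[2.5,-9.8,-1.3,4.1,-5.8,-16.3,1],[2.9,-11.4,-1.7,4.9,-7,-19.5,1],[3.3,-12.8,-2.1,5.7,-8.2,-22.8,1],[3.6,-13.9,-2.5,6.5,-9.3,-26.1,1],[3.8,-14.7,-2.7,7.3,-10.5,-29.3,1],[3.96,-15.2,-2.8,8.1,-11.7,-32.6,1]]'
python3 - <<'E'
from tr import *
show(50,20.5);print(cur()[0]["joint_positions"],cur()[0]["wrist_force"])
E
```

```text
t: 13.4
ee_pos: [463.2, -67.0, 227.7]
orientation: [-0.001, 0.999, 0.024, 0.043]
wrist_force: [-0.1, 1.4, -3.0]
gripper_width: 58.0
h 50 [-1.2  -0.13 -9.16] [  0.75 -15.55   0.03]
[-0.13  0.21  0.19  2.1  -0.07  0.75 -1.41] [-0.1   1.41 -3.  ]
```

```bash
python3 -m crank '[[-0.1,0,-1,0,-1.5,0,1],[-0.3,0,-2,0.1,-3,0,1],[-0.5,0,-3.2,0.2,-5,0,1],[-0.6,0,-4.4,0.3,-7,0,1],[-0.8,-0.1,-5.6,0.4,-9,0,1],[-0.9,-0.1,-6.8,0.5,-11,0,1],[-1.1,-0.1,-7.8,0.6,-13,0,1],[-1.2,-0.1,-8.6,0.7,-14.5,0,1],[-1.2,-0.1,-9.1,0.75,-15.5,0,1],[-1.2,-0.1,-9.1,0.75,-15.5,0,1]]'
python3 - <<'E'
from tr import *
import cv2
show(0,20.5);print(cur()[0]["joint_positions"],cur()[0]["wrist_force"])
s=robot.grab_frame("side");t=robot.grab_frame("top")
cv2.imwrite("pics/bay.png",np.hstack([cv2.resize(t[200:290,260:350],(400,400),interpolation=cv2.INTER_CUBIC),cv2.resize(s[145:245,265:365],(400,400),interpolation=cv2.INTER_CUBIC)]))
E
```

```text
t: 14.4
ee_pos: [450.1, -67.1, 135.9]
orientation: [-0.005, 0.984, 0.025, 0.175]
wrist_force: [0.8, -0.4, -3.0]
gripper_width: 57.8
h 0 [ 0.12 -0.12 -4.99] [-0.01 -0.29 -0.12]
[-0.03  0.29  0.1   2.4  -0.6   0.12 -0.87] [ 0.77 -0.41 -3.04]
```

View pics/bay.png

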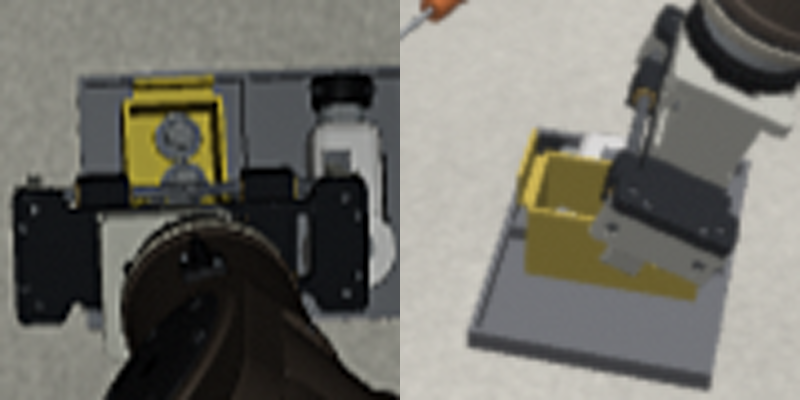

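The bin is level above the empty bay and centred between tray edge and divider once parallax is allowed for (bin crop columns 125–225, bay 80–243). Joint 6 is at its 0.12 limit, so I'll lower in part and watch the orientation.

```bash
python3 -m crank '[[0.1,-0.1,-0.2,0,0,0,1],[0.2,-0.1,-0.4,0,0,0,1],[0.3,-0.1,-0.7,0,0,0,1],[0.4,-0.1,-1.0,0,0,0,1],[0.5,-0.1,-1.3,0,0,0,1],[0.6,-0.1,-1.6,0,0,0,1],[0.7,-0.1,-1.9,0,0,0,1],[0.7,-0.1,-2.2,0,0,0,1],[0.7,-0.1,-2.5,0,0,0,1],[0.7,-0.1,-2.5,0,0,0,1]]'
python3 - <<'E'
from tr import *
show(0,20.5,off=(7,0));print(cur()[0]["joint_positions"],cur()[0]["wrist_force"])
E
```

```text
t: 15.5
ee_pos: [459.2, -68.2, 112.9]
orientation: [-0.004, 0.984, 0.026, 0.175]
wrist_force: [0.4, -0.4, -2.5]
gripper_width: 57.9
h 0 [-0.1  -0.   -2.68] [ 0.06 -0.3  -0.2 ]
[-0.11  0.36  0.2   2.41 -1.31  0.12 -0.16] [ 0.42 -0.4  -2.5 ]
```

Joints 5 and 6 are running out at this lean, so I'll lift and turn the bin half round (front away from the robot). The task allows either way, and the arm has room there.

```bash
sed -i 's/^def show/G1=G;T2=TY+np.pi;G2=BAY+Ro.from_euler("z",T2).apply([-12,0,42])\ndef show/' tr.py; python3 - <<'E'
from tr import *
show(150,0)
print((G2-G1)/10)
E
```

```text
h 150 [ 0.85  0.08 12.61] [-0.98 20.17 -0.21]
[2.4  0.12 0.  ]
```

```bash
python3 -m crank '[[0,0,1,0,0,0,1],[0,0,2.2,0,1,0,1],[0,0,3.5,-0.1,3,0,1],[0.1,0,5,-0.2,6,0,1],[0.2,0,6.5,-0.4,9,0,1],[0.4,0,8,-0.5,12,0,1],[0.5,0,9.4,-0.7,15,-0.1,1],[0.7,0,10.8,-0.8,17.5,-0.1,1],[0.8,0,12,-0.9,19.3,-0.2,1],[0.85,0.1,12.6,-1,20.2,-0.2,1]]' && python3 -m crank '[[0,0,0,0,0,4,1],[0.1,0,0,0,0,10,1],[0.3,0,0,0,0,17,1],[0.5,0,0,0,0,24,1],[0.7,0,0,0,0,31,1],[0.9,0,0,0,0,38,1],[1.1,0,0,0,0,45,1],[1.3,0,0,0,0,52,1],[1.5,0,0,0,0,59,1],[1.5,0,0,0,0,66,1]]' && python3 -m crank '[[0,0,0,0,0,7,1],[0,0,0,0,0,14,1],[0,0,0,0,0,21,1],[0,0,0,0,0,28,1],[0.1,0,0,0,0,35,1],[0.3,0,0,0,0,42,1],[0.5,0,0,0,0,49,1],[0.7,0,0,0,0,56,1],[0.9,0,0,0,0,63,1],[0.9,0,0,0,0,70,1]]'
python3 - <<'E'
from tr import *
G=G2
import tr;tr.G=G2
show(150,0,T2);show(100,20.5,T2);print(cur()[0]["joint_positions"],cur()[0]["wrist_force"])
E
```

```text
t: 16.5
ee_pos: [467.7, -68.4, 239.8]
orientation: [0.002, 1.0, 0.024, -0.001]
wrist_force: [-0.1, -1.3, -3.0]
gripper_width: 58.0
t: 17.5
ee_pos: [482.4, -68.5, 239.0]
orientation: [0.002, 0.824, 0.566, -0.001]
wrist_force: [-0.7, -0.2, -2.5]
gripper_width: 57.7
t: 18.5
ee_pos: [491.5, -68.5, 239.0]
orientation: [0.001, 0.35, 0.937, -0.002]
wrist_force: [0.5, 0.7, -2.2]
gripper_width: 58.0
h 150 [0.02 0.22 0.  ] [ 0.19  0.14 43.81]
h 100 [ 1.66  0.3  -5.3 ] [ 7.06 19.99 43.3 ]
[-0.33  0.29  0.45  1.98 -0.16  0.9   1.06] [ 0.47  0.65 -2.25]
```

```bash
python3 -m crank '[[0,0,0,0.5,1.4,3,1],[0.1,0,-0.2,1.2,3.3,7.2,1],[0.3,0,-0.6,2,5.5,12,1],[0.5,0.1,-1.2,2.8,8,17.3,1],[0.8,0.1,-2,3.7,10.5,22.7,1],[1,0.2,-2.9,4.6,13,28.1,1],[1.2,0.2,-3.8,5.4,15.3,33.1,1],[1.4,0.3,-4.6,6.2,17.5,37.9,1],[1.6,0.3,-5.1,6.8,19.2,41.6,1],[1.66,0.3,-5.3,7.06,20,43.3,1]]'
python3 - <<'E'
from tr import *
import tr;tr.G=G2
show(20,20.5,T2);show(0,20.5,T2);print(cur()[0]["joint_positions"],cur()[0]["wrist_force"])
E
```

```text
t: 19.5
ee_pos: [508.4, -65.4, 185.2]
orientation: [-0.18, -0.022, 0.983, -0.005]
wrist_force: [-0.0, 0.1, -2.4]
gripper_width: 57.7
h 20 [-0.03 -0.01 -7.92] [ 0.16 -0.23  0.16]
h 0 [-0.03 -0.01 -9.92] [ 0.16 -0.23  0.16]
[-0.17  0.56  0.26  1.74 -0.1   1.22  1.75] [-0.02  0.12 -2.42]
```

Joints now sit well within their ranges. Lowering to 25 mm above the seat and looking.

```bash
python3 -m crank '[[0,0,-0.5,0,0,0,1],[0,0,-1.3,0,0,0,1],[0,0,-2.3,0,0,0,1],[0,0,-3.3,0,0,0,1],[0,0,-4.3,0,0,0,1],[0,0,-5.3,0,0,0,1],[0,0,-6.3,0,0,0,1],[0,0,-7,0,0,0,1],[0,0,-7.4,0,0,0,1],[0,0,-7.4,0,0,0,1]]'
python3 - <<'E'
from tr import *
import tr,cv2;tr.G=G2
show(0,20.5,T2);print(cur()[0]["joint_positions"],cur()[0]["wrist_force"])
s=robot.grab_frame("side");t=robot.grab_frame("top")
cv2.imwrite("pics/bay2.png",np.hstack([cv2.resize(t[200:290,260:350],(400,400),interpolation=cv2.INTER_CUBIC),cv2.resize(s[165:245,275:355],(400,400),interpolation=cv2.INTER_CUBIC)]))
E
```

```text
t: 20.5
ee_pos: [507.9, -64.4, 111.2]
orientation: [-0.18, -0.022, 0.983, -0.003]
wrist_force: [-0.5, 0.3, -2.6]
gripper_width: 58.3
h 0 [ 0.02 -0.11 -2.52] [-0.08 -0.21  0.22]
[-0.15  0.65  0.24  1.79 -0.12  1.07  1.76] [-0.48  0.29 -2.58]
```

View pics/bay2.png

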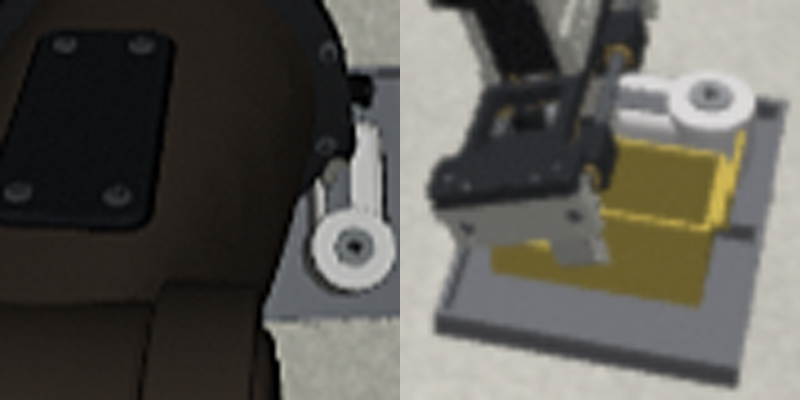

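Side view: the bin's bottom edge on the visible side runs (293.4,219)→(335.6,226.4), over the bay. Comparing with the model for tilt and position, along with the bay walls.

```bash
python3 - <<'E'
from tr import *
from h2 import projd
o,p,R0=cur();M=R0.as_matrix();g=p+47*M[:,2]
print("g",g)
for t in(-4,-2,0,2,4):
    B=Ro.from_euler("z",T2)*Ro.from_euler("y",t,degrees=True)
    print(t,[projd("side",g+B.apply([x+8,y,0-38]),.12).round(1).tolist() for x,y in((-55,-29),(55,-29))], "backrim",[projd("side",g+B.apply([55+8,y,55-38]),.12).round(1).tolist() for y in(-29,29)])
E
```

```text
g [491.7  -65.16  67.87]
-4 [[[293.7, 219.2]], [[335.9, 224.4]]] backrim [[[336.6, 208.8]], [[339.7, 193.4]]]
-2 [[[293.2, 218.7]], [[335.3, 225.0]]] backrim [[[336.8, 209.4]], [[339.9, 194.1]]]
0 [[[292.7, 218.2]], [[334.7, 225.5]]] backrim [[[336.9, 210.1]], [[340.1, 194.8]]]
2 [[[292.3, 217.7]], [[334.1, 226.0]]] backrim [[[337.1, 210.8]], [[340.2, 195.4]]]
4 [[[291.8, 217.1]], [[333.5, 226.4]]] backrim [[[337.2, 211.5]], [[340.3, 196.1]]]
```

Slope matches a level bin (42.2, 7.4 seen against 42.0, 7.3 modelled). Lowering gently.

```bash
python3 -m crank '[[0,-0.05,-0.4,0,0,0,1],[0,-0.1,-0.8,0,0,0,1],[0,-0.1,-1.2,0,0,0,1],[0,-0.1,-1.5,0,0,0,1],[0,-0.1,-1.8,0,0,0,1],[0,-0.1,-2.0,0,0,0,1],[0,-0.1,-2.1,0,0,0,1],[0,-0.1,-2.2,0,0,0,1],[0,-0.1,-2.25,0,0,0,1],[0,-0.1,-2.3,0,0,0,1]]'
```

```text
t: 21.6
ee_pos: [508.1, -65.4, 88.7]
orientation: [-0.179, -0.022, 0.984, -0.003]
wrist_force: [-0.8, 0.4, -2.0]
gripper_width: 57.9
```

```bash
python3 -m crank '[[0,0,-0.02,0,0,0,1],[0,0,-0.04,0,0,0,1],[0,0,-0.06,0,0,0,1],[0,0,-0.08,0,0,0,1],[0,0,-0.1,0,0,0,1],[0,0,-0.12,0,0,0,1],[0,0,-0.14,0,0,0,1],[0,0,-0.16,0,0,0,1],[0,0,-0.18,0,0,0,1],[0,0,-0.2,0,0,0,1]]'
```

```text
t: 22.6
ee_pos: [508.0, -65.4, 87.1]
orientation: [-0.179, -0.022, 0.984, -0.003]
wrist_force: [-1.4, 0.4, 6.8]
gripper_width: 57.9
```

Landed (Fz +6.8 N). Releasing slowly, then backing off along the tool axis.

```bash
python3 -m crank '[[0,0,0,0,0,0,0.36],[0,0,0,0,0,0,0.34],[0,0,0,0,0,0,0.31],[0,0,0,0,0,0,0.28],[0,0,0,0,0,0,0.24],[0,0,0,0,0,0,0.2],[0,0,0,0,0,0,0.15],[0,0,0,0,0,0,0.12],[0,0,0,0,0,0,0.1],[0,0,0,0,0,0,0.1]]' && python3 - <<'E'
from g import *
o,p,R0=cur();print(-8*R0.as_matrix()[:,2],o["wrist_force"])
E
```

```text
t: 23.6
ee_pos: [508.0, -65.4, 86.7]
orientation: [-0.179, -0.022, 0.984, -0.003]
wrist_force: [-0.8, -0.4, 0.6]
gripper_width: 82.3
[2.82 0.12 7.49] [-0.8  -0.41  0.55]
```

```bash
python3 -m crank '[[0.15,0,0.4,0,0,0,0.1],[0.35,0,0.95,0,0,0,0.1],[0.7,0,1.9,0,0,0,0.1],[1.1,0,2.9,0,0,0,0.1],[1.5,0,4,0,0,0,0.1],[1.9,0,5.1,0,0,0,0.1],[2.4,0,6.4,0,0,0,0.1],[3,0.1,8,0,0,0,0.1],[3.7,0.1,10,0,0,0,0.1],[4.5,0.1,12,0,0,0,0.1]]' && python3 -m crank '[[0,-3,3,0,0,0,0.1],[0,-6,6,0,0,0,0.1],[0,-9.5,8,0,0,0,0.1],[0,-13,9,0,0,0,0.1],[0,-17,9,0,0,0,0.1],[0,-21,9,0,0,0,0.1],[0,-25,9,0,0,0,0.1],[0,-28,9,0,0,0,0.1],[0,-30,9,0,0,0,0.1],[0,-30,9,0,0,0,0.1]]'
python3 - <<'E'
from g import *
import cv2
s=robot.grab_frame("side");t=robot.grab_frame("top")
im=np.zeros((420,760,3),np.uint8)
im[:300,:400]=cv2.resize(t[130:295,90:310],(400,300));im[:420,400:]=cv2.resize(s[160:370,180:360],(360,420),interpolation=cv2.INTER_CUBIC)
im[300:,:400]=0
cv2.imwrite("pics/end.png",im);cv2.imwrite("pics/topend.png",t)
E
```

```text
t: 24.6
ee_pos: [553.3, -64.4, 208.2]
orientation: [-0.179, -0.022, 0.984, -0.003]
wrist_force: [0.2, -0.8, 0.2]
gripper_width: 82.8
t: 25.6
ee_pos: [551.5, -368.1, 297.3]
orientation: [-0.18, -0.02, 0.984, -0.004]
wrist_force: [-0.5, -0.4, 0.5]
gripper_width: 82.6
```

View pics/end.png

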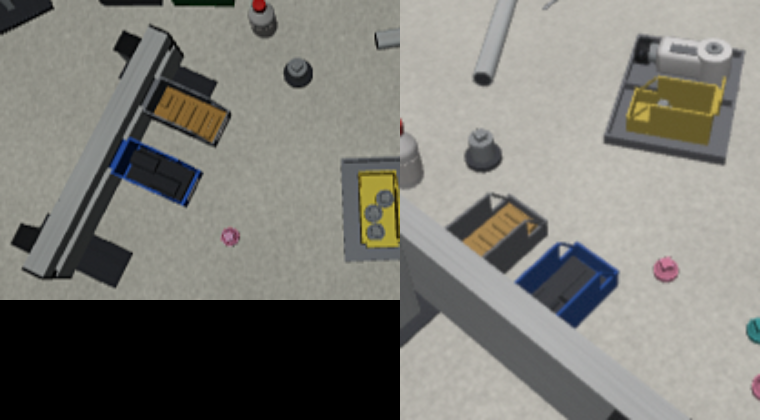

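The yellow bin stands upright inside the empty bay with three adapters in it (top crop px (385,198), (373,213), (375,231)). The other two bins still hang. One numeric check that the rail hasn't shifted, then I'll hand in.

```bash
python3 - <<'E'
from workcell import robot
import cv2,numpy as np
a=cv2.imread("pics/top0.png",0).astype(np.float32);b=cv2.imread("pics/topend.png",0).astype(np.float32)
for n,(r0,r1,c0,c1) in dict(rail=(145,235,140,215),screw=(150,195,350,440),knee=(212,275,322,360),pylon=(130,162,290,370)).items():
    print(n,cv2.phaseCorrelate(a[r0:r1,c0:c1].copy(),b[r0:r1,c0:c1].copy()))
print(robot.get_obs()["t"],robot.close_job())
E
```

```text
rail ((0.48846023717812415, 0.007430863782857955), 0.9874382576412625)
screw ((-0.19902552565285703, 0.8762547097512794), 0.14471211468731915)
knee ((-0.018598815615611386, -0.012124371030488135), 0.9873812675476075)
pylon ((-0.04069201775364917, -0.03728275523612368), 0.982845191564411)
the job is handed in; nothing more can be done
25.7 None
```

The yellow bin is off the rail and standing upright in the empty bay of the job tray, let go, with all three adapters visible in it. I handed the job in at 25.7 s. `close_job` gives no verdict.

- **Unhooking:** I gripped the bin 22° off vertical, tipped it about 43° about the slot lip, then moved it 11.5 mm up the slope and 33 mm down its own axis. It drew out freely: the wrist carried only the bin's weight, about 2.2 N. The highest wrist reading I saw during tipping was about 8 N, at the end of a move.
- **Placing:** The first way round ran joints 5 and 6 to their limits, so I lifted the bin and turned it half round, its front away from the robot. It was level by the camera check, touched down with about 7 N, and the jaws opened slowly.
- **Last checks:** The blue and grey bins still hang. The knee and pylon show no shift between the first and last top pictures (under 0.05 px).
- **Disagreed:** The same comparison gave about 0.5 px (1–1.5 mm) for the rail. That may be real slight movement, or the missing yellow bin and changed shadows.
- **Failed:** The screwdriver's correlation was too weak to mean anything (0.14), probably because the parked arm covered it. The arm's path did not go near it.

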